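# Find the full tin in the tea chest drawer

### The job

Pull open the drawer of the small wooden tea chest on the worktop. Its three lidded tins look the same, but only one is full and the other two are nearly empty: heft them to find the heaviest, leave the two light ones standing in the drawer, and finish holding the heaviest one up in the gripper, upright and still, with its base at least 15 cm above the worktop, so that I can take it from you. Do not tip any tin over and leave the salt, pepper, egg cup, mug and spice jar where they are.

Things in the scene. Friction and masses are not known exactly. Their poses are not given: they have to be found in the camera images.
- tea_chest: low dark wooden chest that stands fixed on the worktop, 130 mm deep (x), 360 mm wide (y); its top board, 132 mm above the worktop, is 140 mm by 372 mm. Origin: centre of its underside, at worktop height. Its own -x axis points out of its front, towards the robot, the way its drawer slides; y runs along its front; z up
- drawer (a joint): the chest's only drawer: 0 = shut, grows as it is pulled out along the chest's -x, 0.125 m = fully out against its stop; it runs with light friction (a few N) and stays where it is left. It may start a few mm ajar. Its front board is 12 mm thick and reaches 119 mm above the worktop
- handle (a point): middle of the drawer's horizontal steel bar handle, 10 mm thick and 128 mm long along the chest's y, 95 mm above the worktop, 42 mm in front of the drawer's front board (37 mm clear behind the bar) on two thin stems 50 mm either side of the middle; moves with the drawer
- drawer_floor (a point): point on top of the drawer's floor, 24 mm above the worktop, at the middle of the middle cell; moves with the drawer; axes as the chest's. Three cells side by side along y, each about 104 mm wide and 85 mm long (x), centres at -109, 0, +109 mm, hold one tin each; dividers and walls (5 to 6 mm thick) reach 58 mm above the worktop; the front board closes the cells in front
- salt: glass salt shaker, 44 mm in diameter, 90 mm tall, on top of the chest near its back; origin at the centre of its underside; bystander
- pepper: glass pepper shaker, 44 mm in diameter, 90 mm tall, on top of the chest near its back; origin at the centre of its underside; bystander
- egg_cup: glass egg cup, 49 mm in diameter, 61 mm tall, on top of the chest near its back; origin at the centre of its underside; bystander
- mug: striped mug, 86 mm by 120 mm with its handle, 101 mm tall, on the worktop to the right (-y) of the chest; origin at the centre of its underside; bystander
- spice_jar: spice jar with a dark cap, 45 mm in diameter, 105 mm tall, on the worktop to the left (+y) of the chest; origin at the centre of its underside; bystander
- tin_left_center (a point): centre (half-way up) of the tin in the left (+y) cell. Three outwardly identical closed round metal tins, 60 mm in diameter, 90 mm tall, lid fixed, stand upright, one in each drawer cell (centre 69 mm above the worktop). One is full (roughly 0.4 kg), two are nearly empty (under 0.2 kg); only the weight tells which, and it varies. z axis: up along the tin
- tin_middle_center (a point): the same for the tin in the middle cell
- tin_right_center (a point): the same for the tin in the right (-y) cell

How it is judged (in metres and radians):
On the way, in this order (a step that is already met when the one before it is completed fails the run):
1. the drawer is pulled well out (more than 95 mm) (value of joint drawer above 0.095 m), for 0.2 s.
2. a tin is lifted clear of the drawer (height (world z) of any of tin_left_center, tin_middle_center, tin_right_center above 0.09 m), for 0.2 s.
At the end, for the whole second after the job is handed in: The full tin is gripped and held still, upright within 0.2 rad, its base more than 150 mm above the worktop; the two light ones, let go, stand upright (within 0.15 rad) in the drawer, each pressing on it with under 2.6 N (a light tin weighs under 1.6 N, the full one over 3.7 N) (linear speed of each of tin_left, tin_middle, tin_right below 0.03 m/s and contact force between tea_chest and tin_left below 2.6 N and contact force between tea_chest and tin_middle below 2.6 N and contact force between tea_chest and tin_right below 2.6 N and ((height (world z) of tin_left_center above 0.195 m and angle between tin_left_center's own z axis and vertical below 0.2 rad and contact force between the fingers and tin_left above 1 N) or (contact force between tea_chest and tin_left above 0.3 N and contact force between the fingers and tin_left below 0.1 N and angle between tin_left_center's own z axis and vertical below 0.15 rad and z of tin_left_center in the frame of drawer_floor between 0.04 and 0.05 m and x of tin_left_center in the frame of drawer_floor between -0.05 and 0.05 m and y of tin_left_center in the frame of drawer_floor between -0.17 and 0.17 m)) and ((height (world z) of tin_middle_center above 0.195 m and angle between tin_middle_center's own z axis and vertical below 0.2 rad and contact force between the fingers and tin_middle above 1 N) or (contact force between tea_chest and tin_middle above 0.3 N and contact force between the fingers and tin_middle below 0.1 N and angle between tin_middle_center's own z axis and vertical below 0.15 rad and z of tin_middle_center in the frame of drawer_floor between 0.04 and 0.05 m and x of tin_middle_center in the frame of drawer_floor between -0.05 and 0.05 m and y of tin_middle_center in the frame of drawer_floor between -0.17 and 0.17 m)) and ((height (world z) of tin_right_center above 0.195 m and angle between tin_right_center's own z axis and vertical below 0.2 rad and contact force between the fingers and tin_right above 1 N) or (contact force between tea_chest and tin_right above 0.3 N and contact force between the fingers and tin_right below 0.1 N and angle between tin_right_center's own z axis and vertical below 0.15 rad and z of tin_right_center in the frame of drawer_floor between 0.04 and 0.05 m and x of tin_right_center in the frame of drawer_floor between -0.05 and 0.05 m and y of tin_right_center in the frame of drawer_floor between -0.17 and 0.17 m))); the arm keeps its last pose, push and grip.
It fails at once if a tin is tipped over (tilted beyond 0.6 rad) (angle between any of tin_left_center, tin_middle_center, tin_right_center's own z axis and vertical above 0.6 rad).
It fails at once if the salt, pepper, egg cup, mug or spice jar is displaced by more than 30 mm (distance of any of salt, pepper, egg_cup, mug, spice_jar from where it was at the start of the episode above 0.03 m).
It also fails if it takes over 72 s, if anything falls off the work surface, if the arm or the gripper's body presses on something with over 40 N, if the wrist force passes 120 N, or if a joint passes its speed limit or range.

### The arm

A 6-joint arm with a two-finger parallel gripper is mounted at the origin on the work surface; the furniture and walls round the work are solid. World frame = base frame: x ahead of the robot, y to its left, z up, the work surface at z = 0. Lengths are in m, angles in degrees, forces in N, time in s.
With the tool pointing down it reaches from about 0.425 to 1.125 m from the base axis. Payload 14.9 kg.
Tool frame: the origin (TCP) lies between the finger pads; the fingertips stand 14 mm ahead of it and the grasp point (between the pads) lies 5 mm behind it; z points along the fingers, y is the line along which they close (so a half turn about z gives the same grasp; the last joint's range is limited). The gripper opens to 91 mm and grips with 3 to 60 N. Pads are 32 mm wide; open, the fingers measure 118 mm over their backs; the gripper's body (76 mm by 178 mm) begins 60 mm behind the grasp point.
Start: joints at [70.915, 21.709, 99.362, -0, 58.929, -1.908], TCP at [0.207, 0.669, 0.228] pointing down, gripper open.
Joint ranges: [-158.91, 158.91], [-42.39, 125.64], [0.06, 152.35], [-60.88, 240.88], [17.5, 164.5], [-176.32, 176.32]. Speed limits (degrees/s): [108.29, 108.29, 136.94, 180, 180, 180].

### API

Orientations are given as [roll, pitch, yaw] about the fixed x, y, z axes, in that order (R = Rz(yaw) Ry(pitch) Rx(roll)).
In Python, from plant import r gives the robot as it stands. The module is installed in compiled form; this text tells all that it offers.
- The arm moves only by the tool arm_command, never from a script. Its argument "targets" is text: rows parted by semicolons, each of 6 numbers parted by spaces: the shift along the tool's x, y, z in m, then the turn, a rotation vector about the tool's x, y, z in rad. In form: dx dy dz ax ay az; .... A call has 1 to 20 rows; each row is the pose to reach, as a shift and turn from the pose commanded when the call began, along the tool's axes at that moment; what a row does not reach only later rows make up. A row lasts 1/10 s, in which the tool goes at most 50 mm and 8.59 degrees, less where a joint would pass 70% of its speed; a pose out of reach is approached as far as the arm can. A call with a gripper value outside its range is refused whole. "grip" is the closure, from 0 (fully open) to 1 (shut), set as the call begins (left out, the last holds). The fingers move at their own pace and stop on an object; "grip_force" is the grip in N (left out, the last holds). Time passes only in rows, so rows that repeat a pose let the fingers close. It gives the time, the measured TCP pose, the force, the opening and the grip force at its end, in the units of the state.
- r.observe(): the state, without advancing time (a new reading comes with each control period).
- r.capture(name): name is "side" or "top"; returns the picture (384x512x3 uint8, blue, green, red); there is no depth.
- r.calibration(name): a dict with "mtx" (3x3 intrinsics, pixels), "xyz" and "orientation" of the camera in the world. Camera axes: x right, y up, looking along -z (the intrinsics and any distortion apply to the point x, -y, -z); pixel columns grow to the right and rows downward; lengths in m; the calibration is good to about 2 mm. A picture is of the moment at which its call begins. calibration takes no time and is no camera call.
- r.close_job(): hands the job in; it is judged then, once.
The state is a dict: "time_s": time; "qpos": joint angles; "qvel": joint speeds; "joint_efforts": joint torques, N m; "ee_pos": TCP position; "eef_rot": TCP orientation; "contact_force": force on the tool from outside, world axes, zero at the start; "torque": the same for the moment, N m; "finger_gap": opening from 0.0 (shut) to 1.0 (fully open); "grip_force": force on a finger pad.
Only numpy, scipy, OpenCV 4.12 (cv2) and the standard library are available. Lean on these libraries where they do the work, as an engineer would, in place of code of your own. Each camera call takes 0.05 s, during which the arm holds its last target. There are 200 camera calls.

## Working session

There is one attempt and no reset: what is moved stays moved. The work goes in short steps, Python scripts to look and compute and a tool call to move; the robot and the scene stay as the last step left them, time stands still between calls to the robot, and variables do not carry over. Pictures are saved under pics/ and viewed, at most 10 in all, crops included, and the job is handed in when it is done.

Besides the shell and the picture viewer there is one more tool, called after "Request:" as a command line: name --argument value ..., lists and objects as JSON in quotes. arm_command: Moves the arm, as the interface text tells. Its arguments: {"type":"object","properties":{"targets":{"type":"string"},"grip":{"type":"number"},"grip_force":{"type":"number"}},"required":["targets"]}

```bash
mkdir -p pics; cat > h.py <<'E'
import numpy as np, cv2
from plant import r
from scipy.spatial.transform import Rotation as R
def cal(n):
    c=r.calibration(n); o=np.array(c["orientation"],float)
    Rm=o if o.shape==(3,3) else R.from_euler('xyz',o,degrees=True).as_matrix()
    return np.array(c["mtx"]),np.array(c["xyz"]),Rm
def ray(n,u,v,z):
    K,p,Rm=cal(n); d=np.linalg.solve(K,[u,v,1]); d=Rm@(d*[1,-1,-1])
    return p+d*(z-p[2])/d[2]
def proj(n,P):
    K,p,Rm=cal(n); q=(Rm.T@(np.array(P)-p))*[1,-1,-1]; q=K@q; return q[:2]/q[2]
E
python3 - <<'E'
from h import *
for n in("side","top"):
    print(r.calibration(n)); cv2.imwrite(f"pics/{n}0.png",r.capture(n))
print(r.observe())
E
```

```text
{'mtx': array([[348.88694066,   0.        , 254.1568456 ],
       [  0.        , 348.88694066, 189.9921512 ],
       [  0.        ,   0.        ,   1.        ]]), 'xyz': array([0.09315626, 0.46800737, 0.65672286]), 'orientation': array([  49.7476426 ,   -1.10413128, -121.54231442])}
{'mtx': array([[477.67577418,   0.        , 255.50530652],
       [  0.        , 477.67577418, 186.06624695],
       [  0.        ,   0.        ,   1.        ]]), 'xyz': array([0.39942855, 0.09280648, 1.20143621]), 'orientation': array([ 1.22505987e+01, -6.60544607e-02, -8.28323813e+01])}
{'time_s': 0.1, 'qpos': array([ 7.09150421e+01,  2.17352619e+01,  9.93923314e+01, -2.22973614e-03,
        5.89283705e+01, -1.90792567e+00]), 'qvel': array([ 0.01131369,  0.04726789, -0.08874373, -0.02550668, -0.00533429,
       -0.03091758]), 'joint_efforts': array([ 2.10911472e-03, -7.65036464e+01, -4.35293198e+01,  6.53411471e-02,
        3.99146508e-02, -5.93076265e-05]), 'ee_pos': array([0.20662904, 0.66845052, 0.22735628]), 'eef_rot': array([-1.79944004e+02,  4.44135991e-05,  1.62824120e+02]), 'contact_force': array([ 0.05246693, -0.02737776,  0.25793268]), 'torque': array([ 0.01601826,  0.02922276, -0.01836174]), 'grip_force': 0.0, 'finger_gap': 0.9997439826874407}
```

View pics/side0.png

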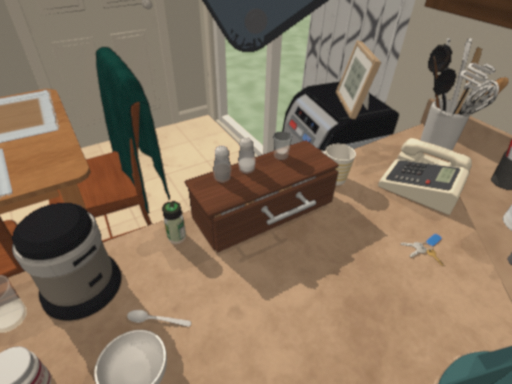

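View pics/top0.png

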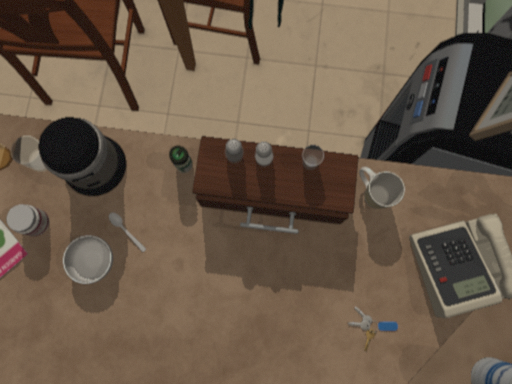

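The top view shows the chest's top board with corners at about (201,138), (359,153), (353,213) and (195,198). The handle bar runs from (241,226) to (298,232). The shakers and egg cup are at the back of the chest, the mug is to its right and the jar to its left.

```bash
python3 - <<'E'
from h import *
for c in[(201,138),(359,153),(353,213),(195,198)]: print(c,ray("top",*c,.132))
a,b=ray("top",241,226,.1),ray("top",298,232,.1); print(a,b,(a+b)/2,np.linalg.norm(a-b))
print("side handle",ray("side",265,219,.1),ray("side",312,200,.1))
for c in [(187,182),(325,146),(338,170),(208,228)]: print(ray("side",*c,.132))
im=cv2.imread("pics/top0.png")[120:250,180:375]; im2=cv2.imread("pics/side0.png")[130:260,170:365]
cv2.imwrite("pics/c0.png",cv2.resize(np.vstack([im[:,:],]),None,fx=4,fy=4,interpolation=cv2.INTER_CUBIC))
cv2.imwrite("pics/c1.png",cv2.resize(im2,None,fx=4,fy=4,interpolation=cv2.INTER_CUBIC))
E
```

```text
(201, 138) [0.72830583 0.26157084 0.132     ]
(359, 153) [ 0.73818872 -0.1085193   0.132     ]
(353, 213) [ 0.59566386 -0.10620865  0.132     ]
(195, 198) [0.58513806 0.25385308 0.132     ]
[0.53871389 0.14292199 0.1       ] [0.5413536  0.01037285 0.1       ] [0.54003374 0.07664742 0.1       ] 0.1325754282410695
side handle [0.54964392 0.14657257 0.1       ] [0.5464207  0.01423897 0.1       ]
[0.72173072 0.25778848 0.132     ]
[ 0.67769453 -0.13171205  0.132     ]
[ 0.57622708 -0.0879793   0.132     ]
[0.56092865 0.28035466 0.132     ]
```

View pics/c0.png

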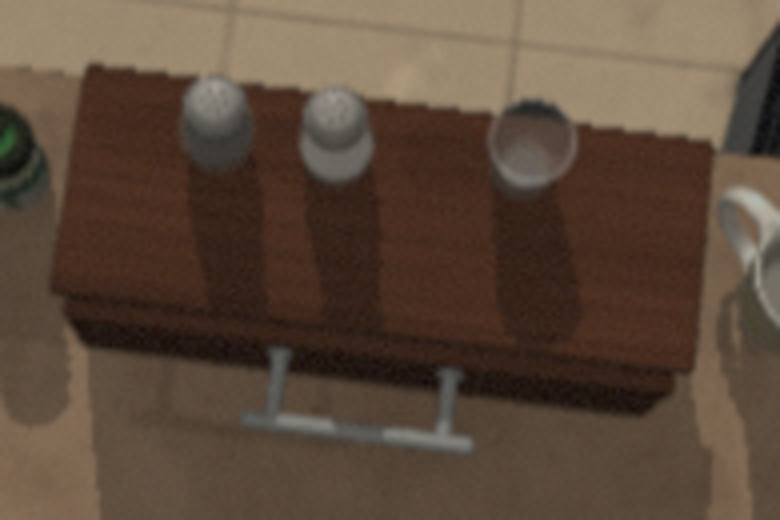

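```bash
python3 - <<'E'
from h import *
P=[ray("top",*c,.132) for c in[(202.5,136.5),(358,155.7),(353,212.7),(193.5,193)]]
print(np.round(P,3),np.mean(P,0))
for a,b in((0,1),(3,2)):
    d=P[a]-P[b]; print(np.degrees(np.arctan2(-d[0],d[1])),np.linalg.norm(d))
a,b=ray("top",240.5,224.7,.1),ray("top",298,231.5,.1);d=a-b
print(a,b,(a+b)/2,np.degrees(np.arctan2(-d[0],d[1])),np.linalg.norm(d))
E
```

```text
[[ 0.732  0.259  0.132]
 [ 0.731 -0.107  0.132]
 [ 0.596 -0.106  0.132]
 [ 0.596  0.259  0.132]] [0.66408149 0.07618996 0.132     ]
-0.15524952965712205 0.3653614151433646
0.02328660235346033 0.3651631270522773
[0.54157257 0.14446963 0.1       ] [0.54250604 0.01049573 0.1       ] [0.5420393  0.07748268 0.1       ] 0.3992051912132887 0.1339771535806922
```

```bash
cat >> h.py <<'E'
def rel(P,yaw):
    s=r.observe(); R0=R.from_euler('xyz',s["eef_rot"],degrees=True); R1=R.from_euler('xyz',[180,0,yaw],degrees=True)
    d=R0.inv().apply(np.array(P)-s["ee_pos"]); print("rel",np.round(d,3),np.round((R0.inv()*R1).as_rotvec(),3))
E
python3 -c "
from h import *
rel([.542,.077,.17],90)"
```

```text
rel [-0.495 -0.466  0.058] [-1.000e-03  1.000e-03  1.271e+00]
```

Request:
arm_command --targets "-0.495 -0.466 0.02 0 0 1.271;-0.495 -0.466 0.02 0 0 1.271;-0.495 -0.466 0.02 0 0 1.271;-0.495 -0.466 0.02 0 0 1.271;-0.495 -0.466 0.02 0 0 1.271;-0.495 -0.466 0.02 0 0 1.271;-0.495 -0.466 0.02 0 0 1.271;-0.495 -0.466 0.02 0 0 1.271;-0.495 -0.466 0.02 0 0 1.271;-0.495 -0.466 0.02 0 0 1.271;-0.495 -0.466 0.02 0 0 1.271;-0.495 -0.466 0.02 0 0 1.271;-0.495 -0.466 0.02 0 0 1.271;-0.495 -0.466 0.02 0 0 1.271;-0.495 -0.466 0.058 0 0 1.271;-0.495 -0.466 0.058 0 0 1.271;-0.495 -0.466 0.058 0 0 1.271;-0.495 -0.466 0.058 0 0 1.271;-0.495 -0.466 0.058 0 0 1.271;-0.495 -0.466 0.058 0 0 1.271" --grip 0.6

```text
time_s: 2.1
ee_pos: [0.5423, 0.0779, 0.1709]
eef_rot: [179.9, -0.0, 90.0]
contact_force: [-0.0, -0.3, 0.2]
finger_gap: 0.401
grip_force: 0.0
```

```bash
python3 - <<'E'
from h import *
rel([.542,.077,.09],90); s=r.observe(); print(s["ee_pos"],s["eef_rot"],s["finger_gap"])
im=r.capture("side"); x,y=map(int,proj("side",[.542,.077,.1])); print(x,y, proj("side",s["ee_pos"]))
cv2.imwrite("pics/s1.png",cv2.resize(im[y-90:y+60,x-90:x+90],None,fx=4,fy=4,interpolation=cv2.INTER_CUBIC))
E
```

```text
rel [-0.001 -0.     0.081] [ 0.001 -0.     0.001]
[0.54233016 0.0778534  0.17090756] [ 1.79925187e+02 -6.10343298e-03  9.00432705e+01] 0.4007767248578696
291 210 [294.46632695 186.74888136]
```

View pics/s1.png

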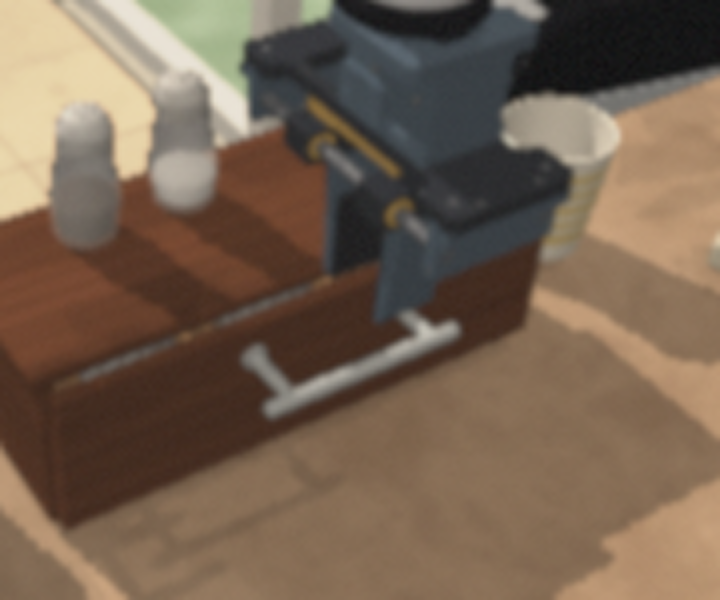

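The close view shows the bar running from (265,410) to (460,330) in the crop. Its middle is within about 3 px of the prediction, and the fingers hang directly above it, so I'm going down to grip it.

Request:
arm_command --targets "0 0 0.04 0 0 0;0 0 0.06 0 0 0;0 0 0.078 0 0 0;0 0 0.079 0 0 0;0 0 0.079 0 0 0"

```text
time_s: 2.65
ee_pos: [0.5422, 0.0775, 0.0913]
eef_rot: [-180.0, 0.0, 90.0]
contact_force: [-0.4, 0.4, 0.6]
finger_gap: 0.398
grip_force: 0.0
```

Request:
arm_command --targets "0 0 0 0 0 0;0 0 0 0 0 0;0 0 0 0 0 0;0 0 0 0 0 0;0 0 0 0 0 0;0 0 0 0 0 0" --grip 1 --grip_force 25

```text
time_s: 3.25
ee_pos: [0.5424, 0.0774, 0.0915]
eef_rot: [180.0, -0.0, 90.0]
contact_force: [-1.5, -0.4, 8.0]
finger_gap: 0.103
grip_force: 25.0
```

Request:
arm_command --targets "0 -0.01 0 0 0 0;0 -0.02 0 0 0 0;0 -0.03 0 0 0 0;0 -0.04 0 0 0 0;0 -0.05 0 0 0 0;0 -0.06 0 0 0 0;0 -0.07 0 0 0 0;0 -0.08 0 0 0 0;0 -0.09 0 0 0 0;0 -0.1 0 0 0 0;0 -0.106 0 0 0 0;0 -0.11 0 0 0 0;0 -0.112 0 0 0 0;0 -0.112 0 0 0 0;0 -0.112 0 0 0 0"

```text
time_s: 4.75
ee_pos: [0.43, 0.0776, 0.0914]
eef_rot: [180.0, -0.0, 90.0]
contact_force: [-1.8, 3.8, 9.5]
finger_gap: 0.102
grip_force: 25.0
```

Request:
arm_command --targets "0 0 0 0 0 0;0 0 0 0 0 0;0 0 0 0 0 0;0 0 0 0 0 0" --grip 0.6

```text
time_s: 5.15
ee_pos: [0.4298, 0.0774, 0.0909]
eef_rot: [-180.0, 0.0, 90.0]
contact_force: [-0.7, -0.0, -1.0]
finger_gap: 0.394
grip_force: 0.0
```

Request:
arm_command --targets "0 0 -0.04 0 0 0;0 0 -0.08 0 0 0;0 0 -0.12 0 0 0;0 0 -0.15 0 0 0;0 0 -0.17 0 0 0;0 0 -0.17 0 0 -1.571;0 0 -0.17 0 0 -1.571;0 0 -0.17 0 0 -1.571"

```text
time_s: 5.95
ee_pos: [0.4299, 0.0773, 0.261]
eef_rot: [180.0, 0.0, 116.1]
contact_force: [-0.2, -0.5, 1.2]
finger_gap: 0.402
grip_force: 0.0
```

```bash
python3 - <<'E'
from h import *
s=r.observe(); print(s["ee_pos"],s["eef_rot"],s["finger_gap"])
cv2.imwrite("pics/s2.png",r.capture("side")); im=r.capture("top"); cv2.imwrite("pics/top2.png",im)
cv2.imwrite("pics/c2.png",np.vstack([cv2.resize(cv2.imread("pics/s2.png")[150:300,150:350],None,fx=3,fy=3)[:300],cv2.resize(im[150:250,180:380],None,fx=3,fy=3,interpolation=cv2.INTER_CUBIC)]))
E
```

```text
[0.42985841 0.07734611 0.26097785] [1.79994657e+02 2.43020576e-03 1.16134649e+02] 0.4020574960522898
```

View pics/c2.png

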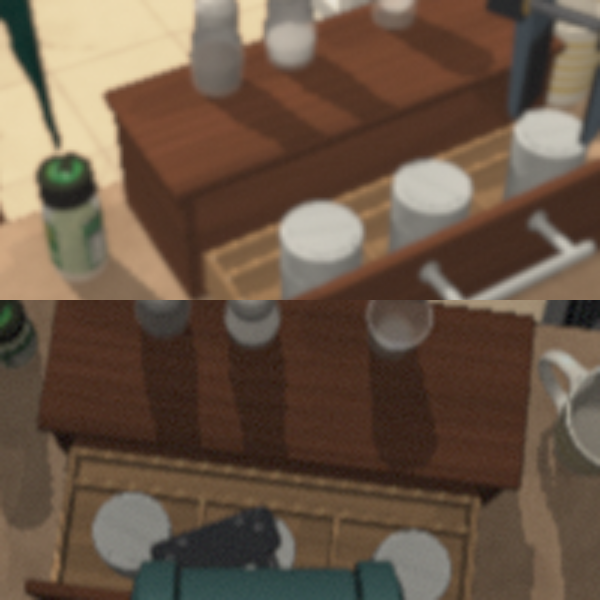

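The side view shows the drawer open with three upright tins, their tops at about (257,228), (294,213) and (333,195). In the top view the left and right tops are at about (224,227) and (317,239), and the gripper hides the middle one.

```bash
python3 - <<'E'
from h import *
for c in[(257,228.3),(293.7,212.7),(332.7,194.7)]: print("side",ray("side",*c,.114))
for c in[(223.7,227.3),(317.3,239.3)]: print("top",ray("top",*c,.114))
im=cv2.imread("pics/top2.png"); 
rel([.525,.186,.21],180)
E
```

```text
side [0.52333936 0.18456684 0.114     ]
side [0.52224359 0.08826043 0.114     ]
side [ 0.52488265 -0.02918946  0.114     ]
top [0.52904033 0.18113883 0.114     ]
top [ 0.5284792  -0.03391006  0.114     ]
rel [0.056 0.133 0.051] [-0.    -0.    -1.118]
```

Request:
arm_command --targets "0.056 0.133 0 0 0 -1.118;0.056 0.133 0 0 0 -1.118;0.056 0.133 0 0 0 -1.118;0.056 0.133 0 0 0 -1.118;0.056 0.133 0 0 0 -1.118;0.056 0.133 0 0 0 -1.118;0.056 0.133 0 0 0 -1.118;0.056 0.133 0 0 0 -1.118;0.056 0.133 0.07 0 0 -1.118;0.056 0.133 0.07 0 0 -1.118;0.056 0.133 0.07 0 0 -1.118" --grip 0

```text
time_s: 7.15
ee_pos: [0.5236, 0.1851, 0.188]
eef_rot: [-179.9, -0.3, 179.6]
contact_force: [-0.2, -0.5, 0.7]
finger_gap: 1.003
grip_force: 0.0
```

```bash
python3 - <<'E'
from h import *
rel([.527,.182,.092],180); print(r.observe()["finger_gap"])
im=r.capture("top")
cv2.imwrite("pics/c3.png",cv2.resize(im[150:270,180:380],None,fx=4,fy=4,interpolation=cv2.INTER_CUBIC))
E
```

```text
rel [-0.004 -0.003  0.096] [-0.002 -0.005 -0.007]
1.0032375735330297
```

View pics/c3.png

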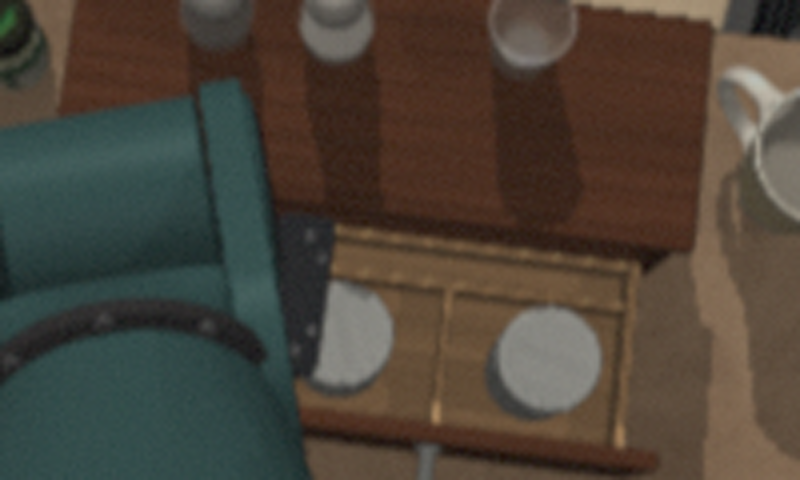

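Request:
arm_command --targets "-0.002 -0.003 0.03 0 0 0;-0.002 -0.003 0.06 0 0 0;-0.002 -0.003 0.085 0 0 0;-0.002 -0.003 0.097 0 0 0;-0.002 -0.003 0.097 0 0 0;-0.002 -0.003 0.097 0 0 0"

```text
time_s: 7.8
ee_pos: [0.5283, 0.1829, 0.0953]
eef_rot: [180.0, 0.1, 179.8]
contact_force: [-0.6, -0.1, -0.2]
finger_gap: 0.998
grip_force: 0.0
```

Request:
arm_command --targets "0 0 0 0 0 0;0 0 0 0 0 0;0 0 0 0 0 0;0 0 0 0 0 0;0 0 0 0 0 0;0 0 0 0 0 0" --grip 1 --grip_force 25

```text
time_s: 8.4
ee_pos: [0.5276, 0.1827, 0.0942]
eef_rot: [180.0, 0.0, 179.8]
contact_force: [-0.5, -0.8, 6.4]
finger_gap: 0.652
grip_force: 25.0
```

```bash
python3 - <<'E'
from h import *
print(ray("top",264.8,234,.114)); print(r.observe()["ee_pos"],r.observe()["eef_rot"])
E
```

```text
[0.52554811 0.08604488 0.114     ]
[0.52760638 0.18269437 0.09420604] [1.79996602e+02 1.59120941e-02 1.79840118e+02]
```

Request:
arm_command --targets "0 0 -0.01 0 0 0;0 0 -0.02 0 0 0;0 0 -0.035 0 0 0;0 0 -0.05 0 0 0;0 0 -0.05 0 0 0;0 0 -0.05 0 0 0;0 0 -0.05 0 0 0;0 0 -0.05 0 0 0;0 0 -0.05 0 0 0;0 0 -0.05 0 0 0;0 0 -0.05 0 0 0"

```text
time_s: 9.5
ee_pos: [0.5273, 0.1826, 0.1437]
eef_rot: [-180.0, -0.0, 179.8]
contact_force: [0.3, 0.4, -1.5]
finger_gap: 0.66
grip_force: 25.0
```

Request:
arm_command --targets "0 0 0 0 0 0;0 0 0 0 0 0;0 0 0 0 0 0"

```text
time_s: 9.8
ee_pos: [0.5275, 0.1827, 0.1439]
eef_rot: [-180.0, 0.0, 179.8]
contact_force: [-0.3, 0.4, -0.9]
finger_gap: 0.654
grip_force: 25.0
```

Reading about -1.2 N, so this one is light. I'll put it back.

Request:
arm_command --targets "0 0 0.02 0 0 0;0 0 0.035 0 0 0;0 0 0.044 0 0 0;0 0 0.049 0 0 0;0 0 0.05 0 0 0;0 0 0.05 0 0 0;0 0 0.05 0 0 0"

```text
time_s: 10.5
ee_pos: [0.5276, 0.1827, 0.0941]
eef_rot: [180.0, 0.0, 179.8]
contact_force: [-0.4, 0.4, -1.2]
finger_gap: 0.652
grip_force: 25.0
```

Request:
arm_command --targets "0 0 0 0 0 0;0 0 0 0 0 0;0 0 0 0 0 0;0 0 0 0 0 0;0 0 0 0 0 0" --grip 0

```text
time_s: 11.0
ee_pos: [0.5275, 0.1827, 0.094]
eef_rot: [180.0, 0.0, 179.8]
contact_force: [-0.9, 0.3, -0.6]
finger_gap: 0.993
grip_force: 0.0
```

Request:
arm_command --targets "0 0 -0.03 0 0 0;0 0 -0.06 0 0 0;0 0 -0.095 0 0 0;0 -0.04 -0.095 0 0 0;0 -0.08 -0.095 0 0 0;0.002 -0.097 -0.095 0 0 0;0.002 -0.097 -0.095 0 0 0;0.002 -0.097 -0.06 0 0 0;0.002 -0.097 -0.03 0 0 0;0.002 -0.097 -0.005 0 0 0;0.002 -0.097 0 0 0 0;0.002 -0.097 0 0 0 0"

```text
time_s: 12.2
ee_pos: [0.5249, 0.0862, 0.0936]
eef_rot: [-180.0, -0.1, 179.9]
contact_force: [0.9, 0.0, -0.3]
finger_gap: 0.998
grip_force: 0.0
```

Request:
arm_command --targets "0 0 0 0 0 0;0 0 0 0 0 0;0 0 0 0 0 0;0 0 0 0 0 0;0 0 0 0 0 0;0 0 0 0 0 0" --grip 1

```text
time_s: 12.8
ee_pos: [0.5255, 0.0857, 0.0944]
eef_rot: [180.0, 0.0, 179.8]
contact_force: [-1.3, 1.2, 7.5]
finger_gap: 0.654
grip_force: 25.0
```

Request:
arm_command --targets "0 0 -0.01 0 0 0;0 0 -0.02 0 0 0;0 0 -0.035 0 0 0;0 0 -0.05 0 0 0;0 0 -0.05 0 0 0;0 0 -0.05 0 0 0;0 0 -0.05 0 0 0;0 0 -0.05 0 0 0;0 0 -0.05 0 0 0;0 0 -0.05 0 0 0;0 0 -0.05 0 0 0"

```text
time_s: 13.9
ee_pos: [0.5251, 0.0856, 0.1437]
eef_rot: [-180.0, -0.0, 179.8]
contact_force: [0.7, -0.2, -3.5]
finger_gap: 0.654
grip_force: 25.0
```

Request:
arm_command --targets "0 0 0 0 0 0;0 0 0 0 0 0;0 0 0 0 0 0"

```text
time_s: 14.2
ee_pos: [0.5252, 0.0857, 0.1439]
eef_rot: [180.0, -0.0, 179.8]
contact_force: [0.3, -0.1, -4.6]
finger_gap: 0.653
grip_force: 25.0
```

About -4 N, which makes it the full tin. I'll raise it by another 0.11 m.

Request:
arm_command --targets "0 0 -0.02 0 0 0;0 0 -0.04 0 0 0;0 0 -0.06 0 0 0;0 0 -0.08 0 0 0;0 0 -0.1 0 0 0;0 0 -0.11 0 0 0;0 0 -0.11 0 0 0;0 0 -0.11 0 0 0;0 0 -0.11 0 0 0;0 0 -0.11 0 0 0;0 0 -0.11 0 0 0;0 0 -0.11 0 0 0;0 0 -0.11 0 0 0;0 0 -0.11 0 0 0"

```text
time_s: 15.6
ee_pos: [0.5251, 0.0857, 0.2539]
eef_rot: [-180.0, -0.0, 179.8]
contact_force: [1.8, -0.1, -3.7]
finger_gap: 0.654
grip_force: 25.0
```

```bash
python3 - <<'E'
from h import *
F=[]
im=r.capture("side")
for i in range(8): r.capture("side"); F.append(r.observe()["contact_force"][2])
print(np.mean(F),np.std(F),r.observe()["ee_pos"])
cv2.imwrite("pics/s4.png",cv2.resize(im[100:290,170:390],None,fx=3,fy=3,interpolation=cv2.INTER_CUBIC))
E
```

```text
-4.368131611122421 0.28645957272049993 [0.52517664 0.08565429 0.25394659]
```

View pics/s4.png

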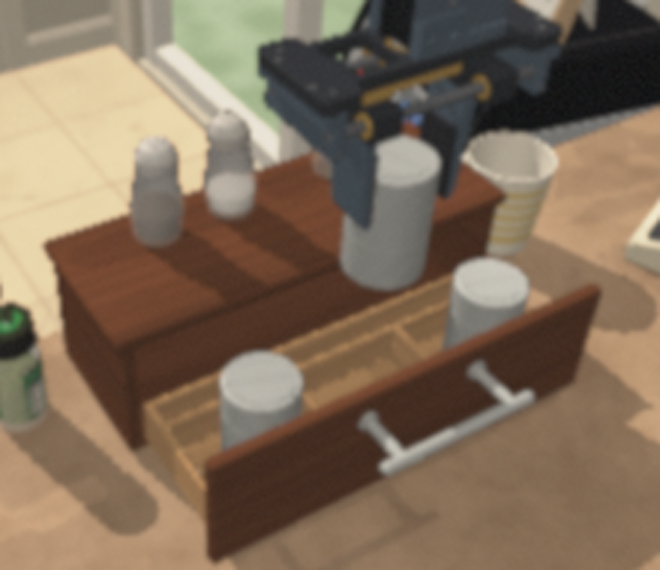

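The full tin, at about (390,210) in the crop, is held upright above the drawer, and the mean force is -4.4 N. The other two are standing in their cells at about (260,400) and (488,300).

```bash
python3 -c "
from plant import r
print(r.close_job())"
```

```text
the job is handed in; nothing more can be done
None
```

I handed the job in with the full tin (the middle one, about 4.4 N) held upright and still, its base about 18 cm above the worktop; the other two stand in the open drawer, though I hefted only the left one (about 1.2 N) and took the right one to be light.

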